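# Tuck the loose tray back beside the stack

## Task

The loose smoky tray has been left pulled out and askew on the cart. With the fingertips, gently push it along the surface until its back sits flat against the low white rail along the back of the cart and its side sits flat against the stack of three trays, square with both and with its things still in it. Do not grip or lift the tray, do not touch the things lying in it or knock the stamp over, and leave everything else on the cart where it stands.

Things in the scene. Friction and masses are not known exactly. Their poses are not given: they have to be found in the camera images.
- tray: the loose tray to push: open-topped smoky acrylic, 150 deep (its x) x 180 wide (its y) x 52 high (mm), walls 3 thick, on four rubber feet 4 high; the wall on the robot's side (-x) is scooped down to 38 high over its middle 92 mm. About 0.24 kg empty plus 0.22 kg of contents; slides with a few newtons. Origin: centre of its underside on the surface; +x points to its back wall, +y to its left.
- rail: fixed straight white upstand with a grey edge strip along its top, along the back of the cart, 41 mm high, 16 mm thick, 1.3 m long along its y. Origin: middle of its front (robot-side) face at surface level; +x points away from the robot, so its face is its plane x = 0.
- stack: fixed stack of three trays of the same make, 150 deep (its x) x 180 wide (its y) x 156 mm high, its back at the rail and square with it, standing either on the left or on the right. It does not shift when pushed. Origin: centre of its underside; axes as the rail's. The free side to push the tray against is the one facing the middle of the cart, 90 mm from its origin.
- printer: fixed grey and white label printer, 150 deep x 180 wide x 145 mm high, its back at the rail on the other side of the gap from the stack. Not to be used. Origin: centre of its underside.
- mouse: grey computer mouse lying in the tray in its +y half, 100 x 58 x 35 mm, long along its x. Origin: centre of its underside.
- stamp: wooden block stamp standing upright in the tray near the middle of its back half: block 30 x 46 x 20 mm with a turned handle, 68 mm high in all, so its top is 76 mm above the cart. Origin: centre of its underside.
- highlighter: yellow flat-sided highlighter with black cap lying in the tray along its -y wall, 116 x 22 x 13 mm, long along its x. Origin: about its middle, on its underside.
- remover: chrome staple remover lying in the tray in front of the stamp, 52 x 20 x 30 mm. Origin: centre of its underside.
- stapler: black desk stapler on the cart to one side, 145 x 36 x 55 mm, long along its x. Origin: centre of its underside. Loose.
- tape: black tape dispenser on the cart to one side, 135 x 58 x 80 mm, long along its x. Origin: centre of its underside. Loose.
- mug: white mug on the cart to one side, 80 mm across, 92 mm high, handle at its +y. Origin: centre of its underside. Loose.
- notes: cube of note paper on the cart to one side, 76 x 76 x 36 mm. Origin: centre of its underside. Loose.
Not all that is in view belongs to the job. What is shaped like the stamp but blue or turquoise is not meant. Leave any green look-alike of the tray alone.

How it is judged:
By the outcome, as a careful person would: the job done as asked, in the order asked, and still so for the second after the job is handed in, with the robot touching nothing.
It also fails if it takes over 64 s, if anything falls off the work surface, if the arm or the gripper's body presses on something with over 40 N, if the wrist force passes 120 N, or if a joint passes its speed limit or range.

## Robot

A 6-joint arm with a two-finger parallel gripper is mounted at the origin on the work surface. World frame = base frame: x ahead of the robot, y to its left, z up, the work surface at z = 0. Lengths are in m, angles in rad, forces in N, time in s.
With the tool pointing down it reaches from about 0.35 to 0.875 m from the base axis. Payload 4.2 kg.
Tool frame: the origin (TCP) lies on the mounting face of the last link; the fingertips stand 173 mm ahead of it and the grasp point (between the pads) lies 155 mm ahead of it; z points along the fingers, y is the line along which they close (so a half turn about z gives the same grasp; the last joint's range is limited). The gripper opens to 85 mm and grips with 20 to 120 N. Pads are 22 mm wide; open, the fingers measure 114 mm over their backs; the gripper's body (76 mm by 85 mm) begins 54 mm behind the grasp point. The pads swing forward as they close: fully open they stand 13 mm farther back than shut.
Start: joints at [-0.964, 0.385, 0.008, 0, -1.194, -0.259], TCP at [0.213, -0.588, 0.405] pointing down, gripper open.
Joint ranges: [-3.14, 3.14], [-1.21, 2.06], [-1.07, 1.41], [-3.16, 2.05], [-2.99, -0.16], [-3.1, 3.1]. Speed limits (rad/s): [2.79, 2.79, 3.14, 3.14, 3.14, 3.14].

## Interface

Orientations are given as a rotation vector (axis times angle).
In Python, from cell import ctrl gives the robot as it stands. The module is installed in compiled form; this text tells all that it offers.
- The arm moves only by the tool send_rows, never from a script. Its argument "deltas" is a list of rows, each an object with "delta_pos": the shift along the tool's x, y, z in mm, a list of three; "twist": the turn about the tool's z in rad; "claw": the opening, from 0 (shut) to 1 (fully open). A call has 1 to 5 rows; each row shifts and turns the commanded pose from where the row before left it, along the tool's axes as they then stand; what a row does not reach is not made up. A row lasts 1/10 s, in which the tool goes at most 50 mm and 8.59 degrees, less where a joint would pass 70% of its speed; a pose out of reach is approached as far as the arm can. A call with a gripper value outside its range is refused whole. The fingers move at their own pace and stop on an object; "newtons" is the grip in N (left out, the last holds). Time passes only in rows, so rows that do not move let the fingers close. It gives the time, the measured TCP pose, the force, the opening and the grip force at its end, in the units of the state.
- ctrl.state(): the state, without advancing time (a new reading comes with each control period).
- ctrl.snapshot(name): name is "side" or "top"; returns (picture, depth): 480x640x3 uint8, blue, green, red; 480x640 float32, m along the optical axis (not along the pixel's ray), 0 where there is no reading.
- ctrl.camera_info(name): a dict with "fovy" (degrees; the focal length in pixels is half the picture's height over the tangent of half this angle, whatever the lens; pixels are square), "cx", "cy" (the principal point, pixels), "R" (3x3) and "t" (3): a world point X has camera coordinates R X + t. Camera axes: x right, y down, z forward; pixel columns grow to the right and rows downward; lengths in m; the calibration is good to about 2 mm. A picture is of the moment at which its call begins. camera_info takes no time and is no camera call.
- ctrl.close_job(): hands the job in; it is judged then, once.
The state is a dict: "clock": time; "qpos": joint angles; "qd": joint speeds; "joint_torque": joint torques, N m; "tool_pos": TCP position; "tcp_rot": TCP orientation; "force": force on the tool from outside, world axes, zero at the start; "ft_torque": the same for the moment, N m; "grip_width": finger opening in m; "finger_force": force on a finger pad.
Only numpy, scipy, OpenCV 4.12 (cv2) and the standard library are available. Lean on these libraries where they do the work, as an engineer would, in place of code of your own. Each camera call takes 0.05 s, during which the arm holds its last target. There are 200 camera calls.

## Working session

There is one attempt and no reset: what is moved stays moved. The work goes in short steps, Python scripts to look and compute and a tool call to move; the robot and the scene stay as the last step left them, time stands still between calls to the robot, and variables do not carry over. Pictures are saved under pics/ and viewed, at most 10 in all, crops included, and the job is handed in when it is done.

Besides the shell and the picture viewer there is one more tool, called after "Request:" as name([rows], argument=value, ...), one row to a line, values as JSON. send_rows: Moves the arm, as the interface text tells. Its arguments: {"type":"object","properties":{"deltas":{"type":"array","items":{"type":"object","properties":{"delta_pos":{"type":"array","items":{"type":"number"}},"twist":{"type":"number"},"claw":{"type":"number"}}}},"newtons":{"type":"number"}},"required":["deltas"]}

```bash
mkdir -p pics
python3 - <<'E'
from cell import ctrl
import cv2,numpy as np
for n in("side","top"):
    p,d=ctrl.snapshot(n); cv2.imwrite(f"pics/{n}0.png",p); np.savez(f"{n}0.npz",p=p,d=d)
    c=ctrl.camera_info(n); print(n,c)
print(ctrl.state())
E
```

```text
side {'fovy': 49.91291488357936, 'cx': 315.3817566550115, 'cy': 237.75408209173216, 'R': array([[ 0.99881474, -0.04445873,  0.0198124 ],
       [-0.01130104, -0.6077475 , -0.79404991],
       [ 0.04734339,  0.79288486, -0.6075296 ]]), 't': array([-0.51660231,  0.04441711,  1.18143949])}
top {'fovy': 50.71555617702542, 'cx': 310.2306484209231, 'cy': 246.76420782829845, 'R': array([[ 0.01501313, -0.99981799, -0.0117723 ],
       [-0.99663849, -0.01401498, -0.08071742],
       [ 0.08053774,  0.01294455, -0.9966675 ]]), 't': array([0.01601436, 0.49427836, 1.24502846])}
{'clock': 0.1, 'qpos': array([-9.64416485e-01,  3.85473812e-01,  6.76376629e-03, -4.66023304e-04,
       -1.19397217e+00, -2.58575587e-01]), 'qd': array([-0.00014561, -0.00130646,  0.00186737,  0.00216153, -0.00034717,
       -0.00012004]), 'joint_torque': array([ 6.30039108e-05, -3.93319130e+01,  1.88930261e+01,  4.19798926e+00,
       -2.58415756e-03,  9.85354006e-06]), 'tool_pos': array([ 0.21298089, -0.58739799,  0.40373006]), 'tcp_rot': array([ 5.43245268e-01, -3.09386248e+00, -2.97439841e-03]), 'force': array([ 0.24320524, -0.93851835, -0.83261415]), 'ft_torque': array([ 0.03649215, -0.04239924, -0.03975826]), 'finger_force': 0.0, 'grip_width': 0.0857250227760287}
```

View pics/top0.png

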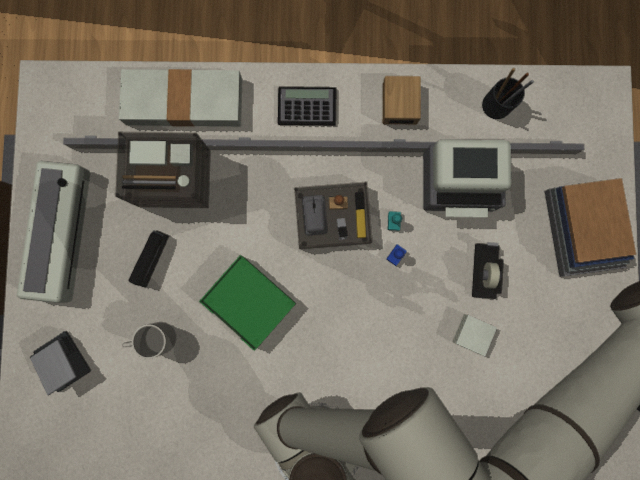

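View pics/side0.png

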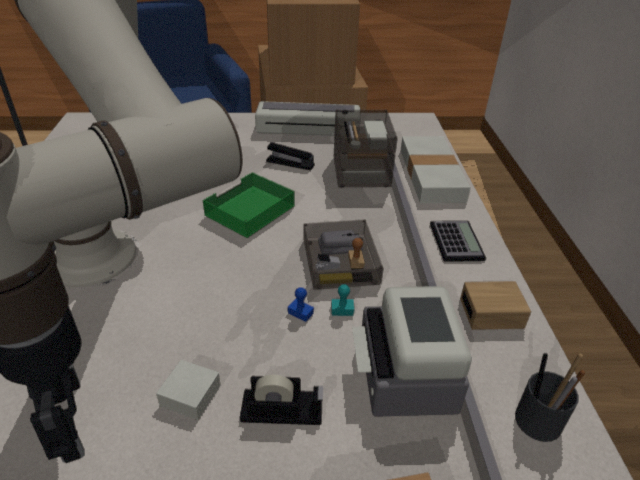

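The tray to push is the smoky one at top px (335,216), which holds the mouse, stamp, remover and highlighter. The green tray at (248,302), the turquoise stamp at (396,220) and the blue stamp at (397,255) are look-alikes to leave alone. The stack is on the left at (163,170), the printer on the right at (470,175), and the rail runs along row ~143.

I'll confirm with an enlarged crop, then measure the edges.

```bash
cat > h.py <<'E'
import numpy as np,cv2
from cell import ctrl
def cam(n):
    c=ctrl.camera_info(n); f=240/np.tan(np.radians(c["fovy"]/2)); return f,c["cx"],c["cy"],c["R"],c["t"]
def ray(n,uv,z):
    f,cx,cy,R,t=cam(n); uv=np.atleast_2d(uv).astype(float)
    d=np.c_[(uv[:,0]-cx)/f,(uv[:,1]-cy)/f,np.ones(len(uv))]@R; o=-R.T@t
    return o+d*((z-o[2])/d[:,2])[:,None]
def cloud(n,dep):
    f,cx,cy,R,t=cam(n); v,u=np.mgrid[:480,:640]
    P=np.stack([(u-cx)/f*dep,(v-cy)/f*dep,dep],-1)-t
    return P@R
E
python3 - <<'E'
from h import *
a=np.load("top0.npz");p=a["p"];s=np.load("side0.npz")
cv2.imwrite("pics/c1.png",np.hstack([cv2.resize(p[175:260,285:415],(780,510),interpolation=cv2.INTER_CUBIC)]))
cv2.imwrite("pics/c2.png",cv2.resize(p[125:225,105:225],(720,600),interpolation=cv2.INTER_CUBIC))
P=cloud("top",a["d"])
for u,v in[(335,143),(250,143),(400,143),(335,146),(312,215),(298,215),(370,215),(333,184),(333,250),(150,150),(205,170),(207,170),(209,170),(396,220),(397,255),(430,180),(340,270)]: print(u,v,np.round(P[v,u],3),p[v,u])
E
```

```text
335 143 [ 0.752 -0.035  0.043] [88 87 90]
250 143 [0.751 0.178 0.041] [86 86 88]
400 143 [ 0.754 -0.196  0.045] [73 74 77]
335 146 [ 0.745 -0.035  0.043] [84 83 85]
312 215 [0.571 0.02  0.042] [84 85 85]
298 215 [0.575 0.056 0.009] [64 72 74]
370 215 [ 0.579 -0.128 -0.001] [75 81 83]
333 184 [ 0.646 -0.031  0.057] [100 112 116]
333 250 [ 0.488 -0.034  0.   ] [75 80 84]
150 150 [0.705 0.397 0.131] [159 173 168]
205 170 [0.676 0.284 0.059] [37 39 43]
207 170 [0.682 0.285 0.034] [36 40 42]
209 170 [0.687 0.284 0.015] [49 53 57]
396 220 [ 0.558 -0.183  0.065] [101 108  46]
397 255 [ 0.473 -0.185  0.071] [109  52  37]
430 180 [ 0.652 -0.261  0.088] [65 65 67]
340 270 [ 0.438 -0.053  0.002] [130 140 144]
```

View pics/c1.png

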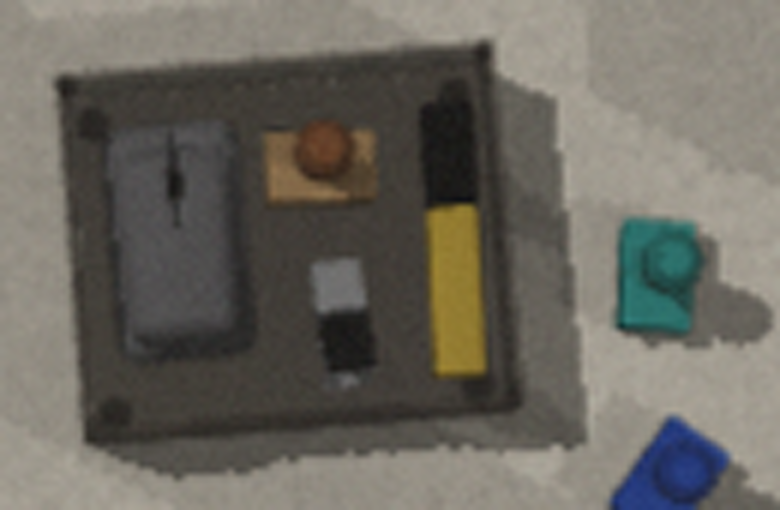

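View pics/c2.png

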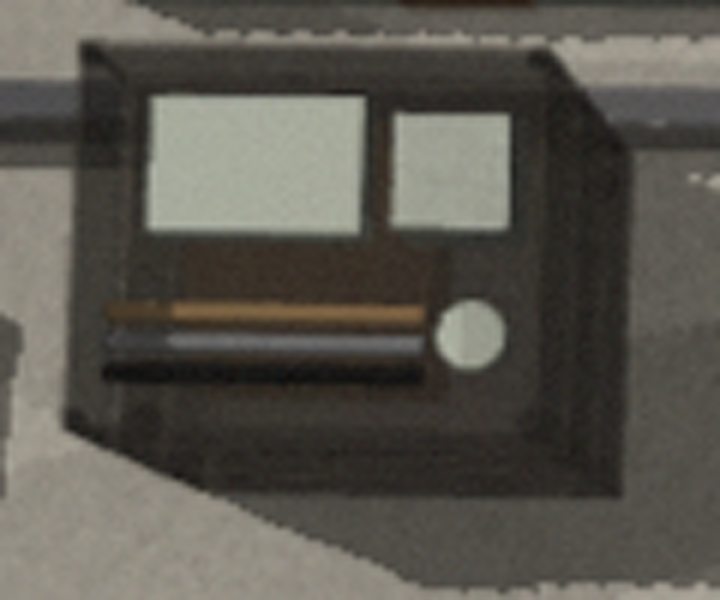

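The crop confirms it: the target is a smoky tray with the wooden-brown stamp inside. Its rim corners are at top px about (296,189), (366,183), (371,242.5) and (300,248). The turquoise and blue stamps stand outside it, to the right. The stack's free side runs along col ~209.

Run:
```python
from h import *
a=np.load("top0.npz");s=np.load("side0.npz")
c=ray("top",[(295.8,189.2),(365.8,183.3),(371.3,242.5),(300,248.3)],.052);print(np.round(c,4),c.mean(0))
print("sizes",np.linalg.norm(np.roll(c,-1,0)-c,axis=1),"yaw",np.degrees(np.arctan2(c[0,0]-c[1,0],c[0,1]-c[1,1])), np.degrees(np.arctan2(c[0,1]-c[3,1],c[0,0]-c[3,0])))
print("stack",ray("top",[(208.7,207.5),(210.3,150)],0.0))
for n,z in(("top",a),("side",s)):
    P=cloud(n,z["d"]).reshape(-1,3)
    m=(P[:,2]>.036)&(P[:,2]<.050)&(P[:,0]>.70)&(P[:,0]<.80)&(P[:,1]<.22)&(P[:,1]>-.2); Q=P[m]
    ys=np.arange(-.2,.22,.02); e=[(y+.01,np.percentile(Q[(Q[:,1]>y)&(Q[:,1]<y+.02),0],3)) for y in ys if ((Q[:,1]>y)&(Q[:,1]<y+.02)).sum()>10]
    e=np.array(e); k=np.polyfit(e[:,0],e[:,1],1); print(n,"rail front x=",k, len(e),"yaw(deg)",-np.degrees(np.arctan(k[0])),"median z",np.median(Q[:,2]))
    m=(P[:,2]>.03)&(P[:,2]<.12)&(P[:,0]>.6)&(P[:,0]<.72)&(P[:,1]>.26)&(P[:,1]<.33);Q=P[m]
    print("stack side y pct",np.percentile(Q[:,1],[1,5,20,50]) if len(Q) else None)
    m=(P[:,2]>.03)&(P[:,2]<.12)&(P[:,0]>.6)&(P[:,0]<.72)&(P[:,1]<-.2)&(P[:,1]>-.4);Q=P[m]
    print("printer",np.percentile(Q[:,1],[80,95,99]))
from cell import ctrl
from scipy.spatial.transform import Rotation as Ro
st=ctrl.state();print(Ro.from_rotvec(st["tcp_rot"]).as_matrix().round(3))
```

```text
[[ 0.6329  0.0604  0.052 ]
 [ 0.6497 -0.1114  0.052 ]
 [ 0.5039 -0.1256  0.052 ]
 [ 0.4873  0.0476  0.052 ]] [ 0.56846084 -0.0322499   0.052     ]
sizes [0.17259891 0.14652482 0.17407862 0.1461255 ] yaw -5.605885172625152 5.006957482845839
stack [[0.5928001  0.28489871 0.        ]
 [0.74281481 0.28544033 0.        ]]
top rail front x= [0.00076736 0.7432895 ] 21 yaw(deg) -0.04396648925507971 median z 0.04183572816779334
stack side y pct [0.28332758 0.28370124 0.2843006  0.28548367]
printer [-0.26065739 -0.25966432 -0.25917717]
side rail front x= [4.61055157e-04 7.43211167e-01] 19 yaw(deg) -0.026416512767621105 median z 0.04233186054869572
stack side y pct [0.28139353 0.28300258 0.2849715  0.28708837]
printer [-0.29904208 -0.27646781 -0.26124398]
[[-0.94  -0.341 -0.001]
 [-0.341  0.94   0.002]
 [ 0.     0.002 -1.   ]]
```

Pose of the tray: centre (0.568, −0.032), yaw +5.3°. The rail face is at x≈0.743 and the stack side at y≈0.2845, so the target centre is about (0.668, 0.1945).

Plan: push +x with both fingertips, open and parallel to the rail. Then push +y from the right side, and reseat both.

Request:
send_rows([
  {"delta_pos": [0, 0, 0], "twist": 0.116, "claw": 1},
  {"delta_pos": [0, 0, 0], "twist": 0.116, "claw": 1},
  {"delta_pos": [0, 0, 0], "twist": 0.116, "claw": 1},
  {"delta_pos": [-18, 40, 0], "twist": 0, "claw": 1},
  {"delta_pos": [-18, 40, 0], "twist": 0, "claw": 1},
])

```text
clock: 0.6
tool_pos: [0.2489, -0.5071, 0.4034]
tcp_rot: [-0.005, -3.14, -0.003]
force: [1.0, 0.3, 0.2]
grip_width: 0.0855
finger_force: 0.0
```

Request:
send_rows([
  {"delta_pos": [-18, 40, 0], "twist": 0, "claw": 1},
  {"delta_pos": [-18, 40, 0], "twist": 0, "claw": 1},
  {"delta_pos": [-18, 40, 0], "twist": 0, "claw": 1},
  {"delta_pos": [-18, 40, 0], "twist": 0, "claw": 1},
  {"delta_pos": [-18, 40, 0], "twist": 0, "claw": 1},
])

```text
clock: 1.1
tool_pos: [0.3393, -0.3059, 0.4045]
tcp_rot: [-0.001, -3.141, -0.001]
force: [0.5, 0.5, -0.5]
grip_width: 0.0856
finger_force: 0.0
```

Request:
send_rows([
  {"delta_pos": [-18, 40, 0], "twist": 0, "claw": 1},
  {"delta_pos": [-18, 40, 0], "twist": 0, "claw": 1},
  {"delta_pos": [-18, 40, 0], "twist": 0, "claw": 1},
  {"delta_pos": [-18, 40, 0], "twist": 0, "claw": 1},
  {"delta_pos": [-18, 40, 0], "twist": 0, "claw": 1},
])

```text
clock: 1.6
tool_pos: [0.4292, -0.1058, 0.4046]
tcp_rot: [0.0, -3.141, -0.0]
force: [0.9, -1.0, -0.6]
grip_width: 0.0855
finger_force: 0.0
```

Request:
send_rows([
  {"delta_pos": [-10, 36, 0], "twist": 0, "claw": 1},
  {"delta_pos": [-10, 35, 0], "twist": 0, "claw": 1},
  {"delta_pos": [0, 0, 45], "twist": 0, "claw": 1},
  {"delta_pos": [0, 0, 45], "twist": 0, "claw": 1},
  {"delta_pos": [0, 0, 45], "twist": 0, "claw": 1},
])

```text
clock: 2.1
tool_pos: [0.4488, -0.0362, 0.2685]
tcp_rot: [-0.001, 3.14, 0.001]
force: [0.9, 0.2, 0.4]
grip_width: 0.0854
finger_force: 0.0
```

Request:
send_rows([
  {"delta_pos": [0, 0, 40], "twist": 0, "claw": 1},
  {"delta_pos": [0, 0, 25], "twist": 0, "claw": 1},
  {"delta_pos": [0, 0, 16], "twist": 0, "claw": 1},
  {"delta_pos": [0, 0, 0], "twist": 0, "claw": 1},
])

```text
clock: 2.5
tool_pos: [0.4482, -0.0368, 0.1865]
tcp_rot: [-0.001, -3.135, 0.002]
force: [0.7, 0.1, -0.2]
grip_width: 0.0856
finger_force: 0.0
```

Run:
```python
from h import *
p,d=ctrl.snapshot("side"); q,e=ctrl.snapshot("top"); cv2.imwrite("pics/s1.png",np.hstack([cv2.resize(p[130:330,180:430],(400,320)),cv2.resize(q[120:320,180:430],(400,320))]));st=ctrl.state();print(st["tool_pos"],st["force"])
```

```text
[ 0.44932222 -0.03656158  0.18878806] [1.03295813 0.43291956 0.58724038]
```

View pics/s1.png

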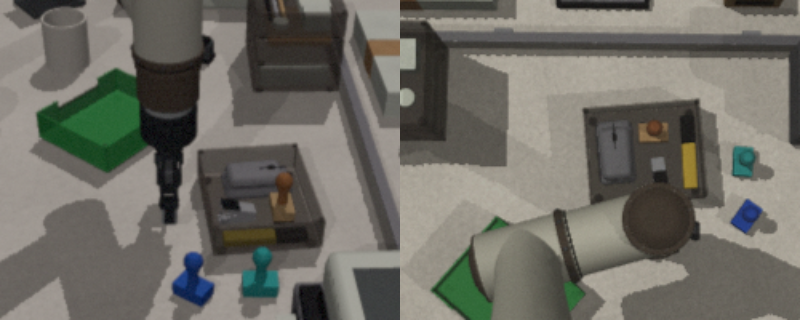

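The fingers stand just in front of the smoky tray, clear of the green tray and both look-alike stamps. Now a gentle push in +x.

Request:
send_rows([
  {"delta_pos": [-8, 0, 0], "twist": 0, "claw": 1},
  {"delta_pos": [-6, 0, 0], "twist": 0, "claw": 1},
  {"delta_pos": [-4, 0, 0], "twist": 0, "claw": 1},
  {"delta_pos": [-4, 0, 0], "twist": 0, "claw": 1},
  {"delta_pos": [-4, 0, 0], "twist": 0, "claw": 1},
])

```text
clock: 3.1
tool_pos: [0.4755, -0.0366, 0.189]
tcp_rot: [0.0, 3.141, 0.0]
force: [-0.7, 0.3, -0.3]
grip_width: 0.0852
finger_force: 0.0
```

Request:
send_rows([
  {"delta_pos": [-4, 0, 0], "twist": 0, "claw": 1},
  {"delta_pos": [-4, 0, 0], "twist": 0, "claw": 1},
  {"delta_pos": [-4, 0, 0], "twist": 0, "claw": 1},
  {"delta_pos": [-4, 0, 0], "twist": 0, "claw": 1},
  {"delta_pos": [-4, 0, 0], "twist": 0, "claw": 1},
])

```text
clock: 3.6
tool_pos: [0.4949, -0.0367, 0.1884]
tcp_rot: [-0.001, -3.14, 0.0]
force: [-2.4, 0.7, -1.1]
grip_width: 0.0856
finger_force: 0.9
```

Request:
send_rows([
  {"delta_pos": [-5, 0, 0], "twist": 0, "claw": 1},
  {"delta_pos": [-5, 0, 0], "twist": 0, "claw": 1},
  {"delta_pos": [-5, 0, 0], "twist": 0, "claw": 1},
  {"delta_pos": [-5, 0, 0], "twist": 0, "claw": 1},
  {"delta_pos": [-5, 0, 0], "twist": 0, "claw": 1},
])

```text
clock: 4.1
tool_pos: [0.5204, -0.0367, 0.1886]
tcp_rot: [-0.001, -3.141, 0.0]
force: [-2.5, -0.9, -0.1]
grip_width: 0.0855
finger_force: 1.3
```

Request:
send_rows([
  {"delta_pos": [-5, 0, 0], "twist": 0, "claw": 1},
  {"delta_pos": [-5, 0, 0], "twist": 0, "claw": 1},
  {"delta_pos": [-5, 0, 0], "twist": 0, "claw": 1},
  {"delta_pos": [-5, 0, 0], "twist": 0, "claw": 1},
  {"delta_pos": [-5, 0, 0], "twist": 0, "claw": 1},
])

```text
clock: 4.6
tool_pos: [0.5456, -0.0367, 0.1887]
tcp_rot: [-0.0, -3.142, -0.0]
force: [-1.3, -0.7, -2.0]
grip_width: 0.0855
finger_force: 0.9
```

Request:
send_rows([
  {"delta_pos": [-5, 0, 0], "twist": 0, "claw": 1},
  {"delta_pos": [-5, 0, 0], "twist": 0, "claw": 1},
  {"delta_pos": [-5, 0, 0], "twist": 0, "claw": 1},
  {"delta_pos": [-5, 0, 0], "twist": 0, "claw": 1},
  {"delta_pos": [-4, 0, 0], "twist": 0, "claw": 1},
])

```text
clock: 5.1
tool_pos: [0.5696, -0.0366, 0.1887]
tcp_rot: [0.0, 3.141, 0.0]
force: [-2.8, -0.5, -0.3]
grip_width: 0.0853
finger_force: 0.9
```

Request:
send_rows([
  {"delta_pos": [-3, 0, 0], "twist": 0, "claw": 1},
  {"delta_pos": [-2, 0, 0], "twist": 0, "claw": 1},
  {"delta_pos": [-2, 0, 0], "twist": 0, "claw": 1},
  {"delta_pos": [-1, 0, 0], "twist": 0, "claw": 1},
])

```text
clock: 5.5
tool_pos: [0.5773, -0.0366, 0.1887]
tcp_rot: [0.0, 3.141, 0.0]
force: [-2.7, 0.8, -0.9]
grip_width: 0.0852
finger_force: 0.9
```

Run:
```python
from h import *
q,e=ctrl.snapshot("top"); p,d=ctrl.snapshot("side"); cv2.imwrite("pics/s2.png",np.hstack([cv2.resize(p[180:310,280:440],(400,325),interpolation=2),cv2.resize(q[120:250,260:420],(400,325),interpolation=2)]));st=ctrl.state();print(st["tool_pos"],st["force"])
```

```text
[ 0.57733776 -0.03661418  0.18875325] [-1.42884033 -0.58378654 -1.14916476]
```

View pics/s2.png

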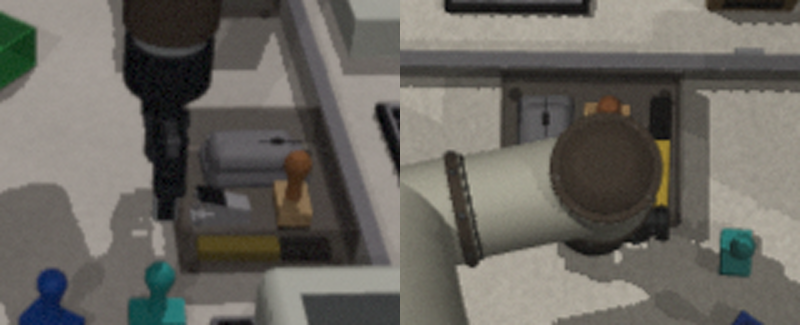

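The tray is square and within a few mm of the rail; the stamp is upright. I'll creep until contact.

Request:
send_rows([
  {"delta_pos": [-1, 0, 0], "twist": 0, "claw": 1},
  {"delta_pos": [-1, 0, 0], "twist": 0, "claw": 1},
  {"delta_pos": [-1, 0, 0], "twist": 0, "claw": 1},
])

```text
clock: 5.9
tool_pos: [0.5801, -0.0367, 0.1888]
tcp_rot: [-0.0, -3.141, 0.0]
force: [-2.3, 0.3, -0.5]
grip_width: 0.0856
finger_force: 1.3
```

Request:
send_rows([
  {"delta_pos": [-1, 0, 0], "twist": 0, "claw": 1},
  {"delta_pos": [-1, 0, 0], "twist": 0, "claw": 1},
])

```text
clock: 6.1
tool_pos: [0.5819, -0.0367, 0.1887]
tcp_rot: [-0.0, -3.14, 0.0]
force: [-5.5, 1.3, 4.1]
grip_width: 0.0855
finger_force: 2.9
```

Request:
send_rows([
  {"delta_pos": [-1, 0, 0], "twist": 0, "claw": 1},
  {"delta_pos": [0, 0, 0], "twist": 0, "claw": 1},
])

```text
clock: 6.3
tool_pos: [0.5823, -0.0366, 0.1888]
tcp_rot: [-0.0, -3.138, 0.0]
force: [-6.2, 1.1, 3.7]
grip_width: 0.0854
finger_force: 3.2
```

Request:
send_rows([
  {"delta_pos": [8, 0, 0], "twist": 0, "claw": 1},
  {"delta_pos": [25, 0, 0], "twist": 0, "claw": 1},
  {"delta_pos": [0, 0, -45], "twist": 0, "claw": 1},
  {"delta_pos": [0, 0, -50], "twist": 0, "claw": 1},
  {"delta_pos": [0, 0, -45], "twist": 0, "claw": 1},
])

```text
clock: 6.8
tool_pos: [0.5506, -0.0365, 0.3315]
tcp_rot: [-0.001, 3.137, 0.0]
force: [0.9, -0.2, 0.2]
grip_width: 0.0857
finger_force: 0.0
```

Run:
```python
from h import *
q,e=ctrl.snapshot("top"); np.savez("top2.npz",p=q,d=e); cv2.imwrite("pics/s3.png",cv2.resize(q[120:250,260:420],(800,600)[:1]+(650,)[:1] and (720,585),interpolation=2));st=ctrl.state();print(st["tool_pos"],st["qpos"])
print(ray("top",[(372.8,150)],.052))
```

```text
[ 0.55281308 -0.03645395  0.34009599] [ 0.22772221  0.31717577 -0.26984325  0.0050687  -0.963746   -1.79870594]
[[ 0.73330938 -0.12813224  0.052     ]]
```

View pics/s3.png

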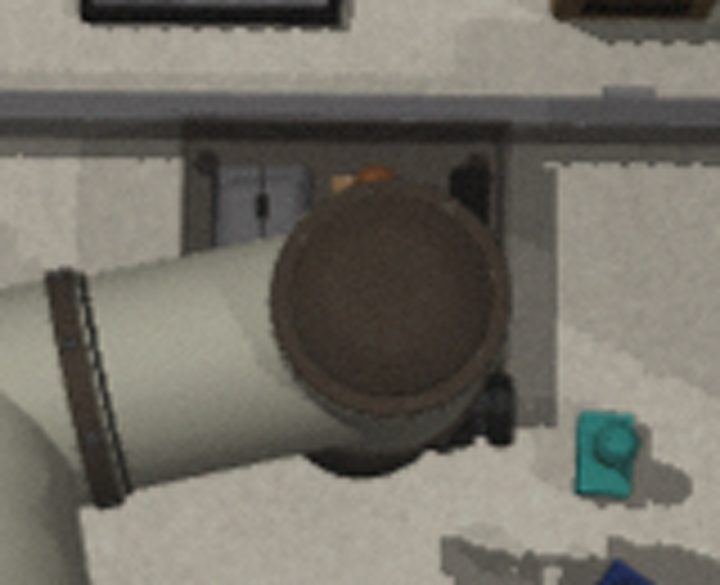

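The tray sits at the rail with the right wall at y≈−0.128, and the stamp looks fine. Joint 6 has room only for a negative twist.

Request:
send_rows([
  {"delta_pos": [0, 0, 0], "twist": -0.1428, "claw": 1},
  {"delta_pos": [0, 0, 0], "twist": -0.1428, "claw": 1},
  {"delta_pos": [0, 0, 0], "twist": -0.1428, "claw": 1},
  {"delta_pos": [0, 0, 0], "twist": -0.1428, "claw": 1},
  {"delta_pos": [0, 0, 0], "twist": -0.1428, "claw": 1},
])

```text
clock: 7.35
tool_pos: [0.5507, -0.0365, 0.3291]
tcp_rot: [-1.105, 2.937, -0.002]
force: [0.6, -0.6, 0.3]
grip_width: 0.0857
finger_force: 0.0
```

Request:
send_rows([
  {"delta_pos": [0, 0, 0], "twist": -0.1428, "claw": 1},
  {"delta_pos": [0, 0, 0], "twist": -0.1428, "claw": 1},
  {"delta_pos": [0, 0, 0], "twist": -0.1428, "claw": 1},
  {"delta_pos": [0, 0, 0], "twist": -0.1428, "claw": 1},
  {"delta_pos": [0, 0, 0], "twist": -0.1428, "claw": 1},
])

```text
clock: 7.85
tool_pos: [0.5507, -0.0365, 0.3291]
tcp_rot: [-2.062, 2.366, -0.003]
force: [0.0, 0.2, 0.1]
grip_width: 0.0852
finger_force: 0.0
```

Request:
send_rows([
  {"delta_pos": [0, 0, 0], "twist": -0.1428, "claw": 1},
  {"delta_pos": [45, 0, 0], "twist": 0, "claw": 1},
  {"delta_pos": [45, 0, 0], "twist": 0, "claw": 1},
  {"delta_pos": [38, 0, 0], "twist": 0, "claw": 1},
  {"delta_pos": [0, 0, 0], "twist": 0, "claw": 1},
])

```text
clock: 8.35
tool_pos: [0.5503, -0.1681, 0.3288]
tcp_rot: [-2.215, 2.226, -0.005]
force: [-0.7, 0.4, -0.0]
grip_width: 0.0856
finger_force: 0.0
```

Request:
send_rows([
  {"delta_pos": [0, -40, 0], "twist": -0.005, "claw": 1},
  {"delta_pos": [0, -40, 0], "twist": 0, "claw": 1},
  {"delta_pos": [0, -30, 0], "twist": 0, "claw": 1},
  {"delta_pos": [0, 0, 30], "twist": 0, "claw": 1},
  {"delta_pos": [0, 0, 40], "twist": 0, "claw": 1},
])

```text
clock: 8.85
tool_pos: [0.6623, -0.1636, 0.2602]
tcp_rot: [-2.224, 2.21, -0.011]
force: [0.7, 0.5, -0.6]
grip_width: 0.0856
finger_force: 0.0
```

Request:
send_rows([
  {"delta_pos": [0, 0, 35], "twist": 0, "claw": 1},
  {"delta_pos": [0, 0, 25], "twist": 0, "claw": 1},
  {"delta_pos": [0, 0, 10], "twist": 0, "claw": 1},
  {"delta_pos": [0, 0, 0], "twist": 0, "claw": 1},
])

```text
clock: 9.25
tool_pos: [0.6601, -0.1638, 0.1873]
tcp_rot: [2.227, -2.215, -0.002]
force: [0.3, -0.4, -0.3]
grip_width: 0.0858
finger_force: 0.0
```

Run:
```python
from h import *
q,e=ctrl.snapshot("top"); p,d=ctrl.snapshot("side"); cv2.imwrite("pics/s4.png",np.hstack([cv2.resize(p[180:310,280:440],(400,325),interpolation=2),cv2.resize(q[120:250,280:440],(400,325),interpolation=2)]));st=ctrl.state();print(st["tool_pos"],st["tcp_rot"],st["force"])
```

```text
[ 0.66102727 -0.16405308  0.19019944] [-2.22644847  2.21379048 -0.00428076] [ 1.40196732 -0.51420945  0.96096337]
```

View pics/s4.png

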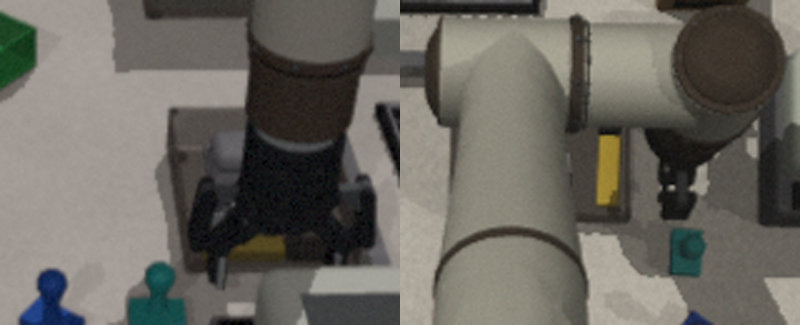

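Fingers are in the gap right of the tray, clear of the printer and the turquoise stamp. Now a gentle push in +y.

Request:
send_rows([
  {"delta_pos": [-10, 0, 0], "twist": 0.006, "claw": 1},
  {"delta_pos": [-6, 0, 0], "twist": 0, "claw": 1},
  {"delta_pos": [-4, 0, 0], "twist": 0, "claw": 1},
  {"delta_pos": [-4, 0, 0], "twist": 0, "claw": 1},
  {"delta_pos": [-4, 0, 0], "twist": 0, "claw": 1},
])

```text
clock: 9.85
tool_pos: [0.6601, -0.1361, 0.1892]
tcp_rot: [2.221, -2.222, 0.001]
force: [-0.0, -3.0, 1.4]
grip_width: 0.0855
finger_force: 1.6
```

Request:
send_rows([
  {"delta_pos": [-4, 0, 0], "twist": 0, "claw": 1},
  {"delta_pos": [-5, 0, 0], "twist": 0, "claw": 1},
  {"delta_pos": [-5, 0, 0], "twist": 0, "claw": 1},
  {"delta_pos": [-5, 0, 0], "twist": 0, "claw": 1},
  {"delta_pos": [-5, 0, 0], "twist": 0, "claw": 1},
])

```text
clock: 10.35
tool_pos: [0.6601, -0.1126, 0.1891]
tcp_rot: [2.22, -2.222, 0.001]
force: [-0.1, -3.7, 3.1]
grip_width: 0.0852
finger_force: 2.5
```

Request:
send_rows([
  {"delta_pos": [-5, 0, 0], "twist": 0, "claw": 1},
  {"delta_pos": [-5, 0, 0], "twist": 0, "claw": 1},
  {"delta_pos": [-5, 0, 0], "twist": 0, "claw": 1},
  {"delta_pos": [-5, 0, 0], "twist": 0, "claw": 1},
  {"delta_pos": [-5, 0, 0], "twist": 0, "claw": 1},
])

```text
clock: 10.85
tool_pos: [0.6601, -0.0875, 0.1891]
tcp_rot: [2.22, -2.222, 0.001]
force: [-0.7, -5.8, 2.8]
grip_width: 0.0855
finger_force: 2.5
```

Request:
send_rows([
  {"delta_pos": [-5, 0, 0], "twist": 0, "claw": 1},
  {"delta_pos": [-5, 0, 0], "twist": 0, "claw": 1},
  {"delta_pos": [-5, 0, 0], "twist": 0, "claw": 1},
  {"delta_pos": [-5, 0, 0], "twist": 0, "claw": 1},
  {"delta_pos": [-5, 0, 0], "twist": 0, "claw": 1},
])

```text
clock: 11.35
tool_pos: [0.6601, -0.0625, 0.1891]
tcp_rot: [2.22, -2.222, 0.001]
force: [-1.5, -4.9, 3.3]
grip_width: 0.0852
finger_force: 2.5
```

Request:
send_rows([
  {"delta_pos": [-6, 0, 0], "twist": 0, "claw": 1},
  {"delta_pos": [-6, 0, 0], "twist": 0, "claw": 1},
  {"delta_pos": [-6, 0, 0], "twist": 0, "claw": 1},
  {"delta_pos": [-6, 0, 0], "twist": 0, "claw": 1},
  {"delta_pos": [-6, 0, 0], "twist": 0, "claw": 1},
])

```text
clock: 11.85
tool_pos: [0.6601, -0.0325, 0.1891]
tcp_rot: [2.219, -2.222, 0.0]
force: [-1.3, -5.5, 3.1]
grip_width: 0.0851
finger_force: 2.5
```

Request:
send_rows([
  {"delta_pos": [-6, 0, 0], "twist": 0, "claw": 1},
  {"delta_pos": [-6, 0, 0], "twist": 0, "claw": 1},
  {"delta_pos": [-6, 0, 0], "twist": 0, "claw": 1},
  {"delta_pos": [-6, 0, 0], "twist": 0, "claw": 1},
  {"delta_pos": [-6, 0, 0], "twist": 0, "claw": 1},
])

```text
clock: 12.35
tool_pos: [0.6601, -0.0025, 0.1891]
tcp_rot: [2.219, -2.222, 0.0]
force: [-0.8, -5.2, 3.9]
grip_width: 0.085
finger_force: 2.6
```

Request:
send_rows([
  {"delta_pos": [-6, 0, 0], "twist": 0, "claw": 1},
  {"delta_pos": [-6, 0, 0], "twist": 0, "claw": 1},
  {"delta_pos": [-6, 0, 0], "twist": 0, "claw": 1},
  {"delta_pos": [-6, 0, 0], "twist": 0, "claw": 1},
  {"delta_pos": [-6, 0, 0], "twist": 0, "claw": 1},
])

```text
clock: 12.85
tool_pos: [0.6601, 0.0275, 0.1891]
tcp_rot: [2.219, -2.222, 0.0]
force: [0.0, -5.1, 3.2]
grip_width: 0.0854
finger_force: 2.6
```

Request:
send_rows([
  {"delta_pos": [-6, 0, 0], "twist": 0, "claw": 1},
  {"delta_pos": [-6, 0, 0], "twist": 0, "claw": 1},
  {"delta_pos": [-6, 0, 0], "twist": 0, "claw": 1},
  {"delta_pos": [-6, 0, 0], "twist": 0, "claw": 1},
  {"delta_pos": [-6, 0, 0], "twist": 0, "claw": 1},
])

```text
clock: 13.35
tool_pos: [0.6601, 0.0575, 0.1891]
tcp_rot: [2.219, -2.222, 0.0]
force: [-1.5, -5.2, 3.5]
grip_width: 0.0851
finger_force: 2.6
```

Request:
send_rows([
  {"delta_pos": [-5, 0, 0], "twist": 0, "claw": 1},
  {"delta_pos": [-5, 0, 0], "twist": 0, "claw": 1},
  {"delta_pos": [-4, 0, 0], "twist": 0, "claw": 1},
  {"delta_pos": [-4, 0, 0], "twist": 0, "claw": 1},
  {"delta_pos": [-3, 0, 0], "twist": 0, "claw": 1},
])

```text
clock: 13.85
tool_pos: [0.6602, 0.0785, 0.1891]
tcp_rot: [2.219, -2.222, 0.0]
force: [-0.4, -5.7, 3.7]
grip_width: 0.0854
finger_force: 2.7
```

Request:
send_rows([
  {"delta_pos": [-3, 0, 0], "twist": 0, "claw": 1},
  {"delta_pos": [-2, 0, 0], "twist": 0, "claw": 1},
  {"delta_pos": [-2, 0, 0], "twist": 0, "claw": 1},
  {"delta_pos": [-1, 0, 0], "twist": 0, "claw": 1},
  {"delta_pos": [-1, 0, 0], "twist": 0, "claw": 1},
])

```text
clock: 14.35
tool_pos: [0.6602, 0.0873, 0.1891]
tcp_rot: [2.219, -2.222, 0.0]
force: [-1.1, -6.3, 3.6]
grip_width: 0.085
finger_force: 2.8
```

Request:
send_rows([
  {"delta_pos": [-1, 0, 0], "twist": 0, "claw": 1},
  {"delta_pos": [-1, 0, 0], "twist": 0, "claw": 1},
  {"delta_pos": [-1, 0, 0], "twist": 0, "claw": 1},
  {"delta_pos": [-1, 0, 0], "twist": 0, "claw": 1},
])

```text
clock: 14.75
tool_pos: [0.6602, 0.0912, 0.1891]
tcp_rot: [2.219, -2.222, -0.0]
force: [-1.2, -5.2, 3.9]
grip_width: 0.085
finger_force: 2.8
```

Request:
send_rows([
  {"delta_pos": [-1, 0, 0], "twist": 0, "claw": 1},
  {"delta_pos": [0, 0, 0], "twist": 0, "claw": 1},
])

```text
clock: 14.95
tool_pos: [0.6602, 0.0923, 0.1891]
tcp_rot: [2.219, -2.222, -0.0]
force: [0.1, -5.1, 4.1]
grip_width: 0.0853
finger_force: 2.5
```

Request:
send_rows([
  {"delta_pos": [-1, 0, 0], "twist": 0, "claw": 1},
  {"delta_pos": [0, 0, 0], "twist": 0, "claw": 1},
])

```text
clock: 15.15
tool_pos: [0.6602, 0.0934, 0.1891]
tcp_rot: [2.219, -2.222, -0.0]
force: [0.8, -4.6, 3.6]
grip_width: 0.0853
finger_force: 2.5
```

Request:
send_rows([
  {"delta_pos": [-1, 0, 0], "twist": 0, "claw": 1},
  {"delta_pos": [0, 0, 0], "twist": 0, "claw": 1},
])

```text
clock: 15.35
tool_pos: [0.6602, 0.0943, 0.1891]
tcp_rot: [2.219, -2.222, -0.0]
force: [-0.8, -5.1, 4.2]
grip_width: 0.0855
finger_force: 2.5
```

Request:
send_rows([
  {"delta_pos": [-1, 0, 0], "twist": 0, "claw": 1},
  {"delta_pos": [0, 0, 0], "twist": 0, "claw": 1},
])

```text
clock: 15.55
tool_pos: [0.6602, 0.0953, 0.1891]
tcp_rot: [2.219, -2.222, -0.0]
force: [-0.5, -4.6, 4.1]
grip_width: 0.0854
finger_force: 2.5
```

Request:
send_rows([
  {"delta_pos": [-1, 0, 0], "twist": 0, "claw": 1},
  {"delta_pos": [0, 0, 0], "twist": 0, "claw": 1},
])

```text
clock: 15.75
tool_pos: [0.6602, 0.0956, 0.189]
tcp_rot: [2.218, -2.222, 0.001]
force: [-0.7, -7.7, 4.1]
grip_width: 0.0858
finger_force: 3.8
```

Request:
send_rows([
  {"delta_pos": [-1, 0, 0], "twist": 0, "claw": 1},
  {"delta_pos": [0, 0, 0], "twist": 0, "claw": 1},
])

```text
clock: 15.95
tool_pos: [0.6603, 0.0958, 0.1891]
tcp_rot: [2.217, -2.221, 0.001]
force: [0.8, -10.9, 4.0]
grip_width: 0.0855
finger_force: 5.3
```

Request:
send_rows([
  {"delta_pos": [-1, 0, 0], "twist": 0, "claw": 1},
  {"delta_pos": [0, 0, 0], "twist": 0, "claw": 1},
])

```text
clock: 16.15
tool_pos: [0.6603, 0.096, 0.1891]
tcp_rot: [2.216, -2.22, 0.002]
force: [0.5, -13.2, 3.9]
grip_width: 0.0852
finger_force: 6.8
```

Request:
send_rows([
  {"delta_pos": [3, 0, 0], "twist": 0, "claw": 1},
  {"delta_pos": [20, 0, 0], "twist": 0, "claw": 1},
  {"delta_pos": [10, 0, -30], "twist": 0, "claw": 1},
  {"delta_pos": [0, 0, -50], "twist": 0, "claw": 1},
  {"delta_pos": [0, 0, -50], "twist": 0, "claw": 1},
])

```text
clock: 16.65
tool_pos: [0.66, 0.0651, 0.3188]
tcp_rot: [2.218, -2.222, -0.003]
force: [0.7, -0.2, 0.8]
grip_width: 0.0856
finger_force: 0.0
```

Request:
send_rows([
  {"delta_pos": [45, 0, 0], "twist": 0, "claw": 1},
  {"delta_pos": [45, 0, 0], "twist": 0, "claw": 1},
  {"delta_pos": [30, 20, 0], "twist": 0, "claw": 1},
  {"delta_pos": [0, 0, 0], "twist": 0, "claw": 1},
])

```text
clock: 17.05
tool_pos: [0.6381, -0.0578, 0.3183]
tcp_rot: [2.214, -2.228, -0.004]
force: [0.3, -0.0, 0.2]
grip_width: 0.0846
finger_force: 0.0
```

Run:
```python
from h import *
q,e=ctrl.snapshot("top"); p,d=ctrl.snapshot("side"); np.savez("l.npz",q=q,p=p,e=e,d=d)
cv2.imwrite("pics/s5.png",np.hstack([cv2.resize(p[130:270,300:420],(380,443),interpolation=2),cv2.resize(q[125:230,190:300],(420,401),interpolation=2)[:443].copy() if 0 else cv2.resize(q[125:230,190:300],(420,443),interpolation=2)]));st=ctrl.state();print(st["tool_pos"],st["force"])
```

```text
[ 0.63982347 -0.05505629  0.3186109 ] [ 0.66686763 -0.73872584 -0.77000607]
```

View pics/s5.png

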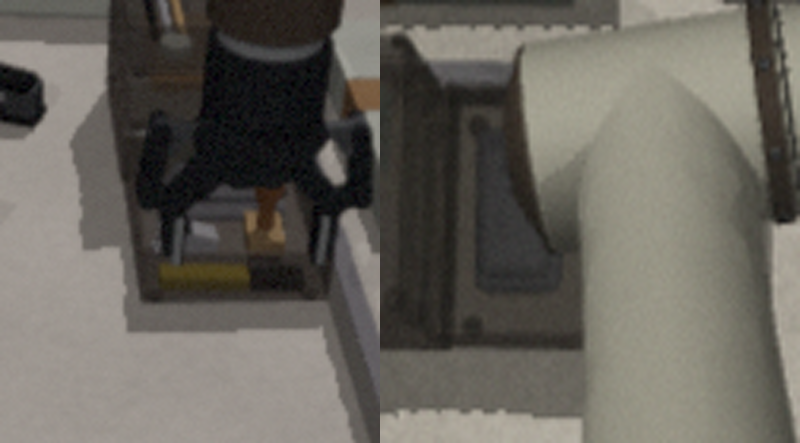

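Both faces appear seated, the front of the tray is flush with the front of the stack, and the stamp is upright. I'll do one light reseat toward the rail, in case of drift along it.

Request:
send_rows([
  {"delta_pos": [0, 45, 0], "twist": 0, "claw": 1},
  {"delta_pos": [0, 40, 0], "twist": 0, "claw": 1},
  {"delta_pos": [0, 0, 0], "twist": 0.1428, "claw": 1},
  {"delta_pos": [0, 0, 0], "twist": 0.1428, "claw": 1},
  {"delta_pos": [0, 0, 0], "twist": 0.1428, "claw": 1},
])

```text
clock: 17.65
tool_pos: [0.5554, -0.0529, 0.3189]
tcp_rot: [-1.691, 2.646, -0.0]
force: [0.6, -0.3, -0.2]
grip_width: 0.0856
finger_force: 0.0
```

Request:
send_rows([
  {"delta_pos": [0, 0, 0], "twist": 0.1428, "claw": 1},
  {"delta_pos": [0, 0, 0], "twist": 0.1428, "claw": 1},
  {"delta_pos": [0, 0, 0], "twist": 0.1428, "claw": 1},
  {"delta_pos": [0, 0, 0], "twist": 0.1428, "claw": 1},
  {"delta_pos": [0, 0, 0], "twist": 0.1428, "claw": 1},
])

```text
clock: 18.15
tool_pos: [0.5557, -0.0529, 0.3185]
tcp_rot: [-0.66, 3.071, 0.001]
force: [-0.1, 0.7, 0.5]
grip_width: 0.0858
finger_force: 0.0
```

Request:
send_rows([
  {"delta_pos": [0, 0, 0], "twist": 0.1428, "claw": 1},
  {"delta_pos": [0, 0, 0], "twist": 0.1428, "claw": 1},
  {"delta_pos": [0, 0, 0], "twist": 0.1428, "claw": 1},
  {"delta_pos": [0, 40, 0], "twist": 0, "claw": 1},
  {"delta_pos": [0, 40, 0], "twist": 0, "claw": 1},
])

```text
clock: 18.65
tool_pos: [0.5556, 0.0273, 0.3186]
tcp_rot: [0.003, 3.141, 0.001]
force: [1.8, 0.2, 0.0]
grip_width: 0.0855
finger_force: 0.0
```

Request:
send_rows([
  {"delta_pos": [0, 40, 0], "twist": 0, "claw": 1},
  {"delta_pos": [0, 40, 0], "twist": 0, "claw": 1},
  {"delta_pos": [0, 40, 0], "twist": 0, "claw": 1},
  {"delta_pos": [0, 40, 0], "twist": 0, "claw": 1},
  {"delta_pos": [0, 0, 0], "twist": 0, "claw": 1},
])

```text
clock: 19.15
tool_pos: [0.5555, 0.1913, 0.3185]
tcp_rot: [-0.009, 3.14, 0.002]
force: [-0.2, -0.3, 0.2]
grip_width: 0.085
finger_force: 0.0
```

Run:
```python
from h import *
q,e=ctrl.snapshot("top");G=((q[...,1]>q[...,2]*1.5+20)&(q[...,1]>q[...,0]*1.4+15)).astype(np.uint8);v,u=np.where(G);i=v.argmin()
print("green back corner",ray("top",[(u[i],v[i])],.052))
st=ctrl.state();print(st["tool_pos"],st["tcp_rot"],st["force"],st["qpos"][5])
```

```text
green back corner [[0.46404111 0.19097467 0.052     ]]
[0.55529792 0.18932218 0.31833871] [-6.34684472e-03  3.14137848e+00  1.01048453e-03] [-0.25141461 -0.1937555  -0.86573239] -2.1708229574134266
```

Request:
send_rows([
  {"delta_pos": [0, 4, 30], "twist": 0, "claw": 1},
  {"delta_pos": [0, 0, 45], "twist": 0, "claw": 1},
  {"delta_pos": [0, 0, 35], "twist": 0, "claw": 1},
  {"delta_pos": [0, 0, 20], "twist": 0, "claw": 1},
  {"delta_pos": [0, 0, 0], "twist": 0, "claw": 1},
])

```text
clock: 19.7
tool_pos: [0.5544, 0.1888, 0.1853]
tcp_rot: [-0.003, -3.135, 0.006]
force: [-0.4, 0.2, -0.4]
grip_width: 0.0854
finger_force: 0.0
```

Request:
send_rows([
  {"delta_pos": [-8, 0, 0], "twist": 0, "claw": 1},
  {"delta_pos": [-6, 0, 0], "twist": 0, "claw": 1},
  {"delta_pos": [-4, 0, 0], "twist": 0, "claw": 1},
  {"delta_pos": [-3, 0, 0], "twist": 0, "claw": 1},
  {"delta_pos": [-2, 0, 0], "twist": 0, "claw": 1},
])

```text
clock: 20.2
tool_pos: [0.5789, 0.1898, 0.1894]
tcp_rot: [0.002, 3.14, 0.001]
force: [-0.6, 1.1, -0.2]
grip_width: 0.0856
finger_force: 0.0
```

Request:
send_rows([
  {"delta_pos": [-1, 0, 0], "twist": 0, "claw": 1},
  {"delta_pos": [-1, 0, 0], "twist": 0, "claw": 1},
  {"delta_pos": [-1, 0, 0], "twist": 0, "claw": 1},
  {"delta_pos": [0, 0, 0], "twist": 0, "claw": 1},
])

```text
clock: 20.6
tool_pos: [0.5815, 0.1898, 0.1887]
tcp_rot: [-0.002, -3.142, 0.0]
force: [-0.7, 0.5, 0.0]
grip_width: 0.0852
finger_force: 0.0
```

Request:
send_rows([
  {"delta_pos": [-1, 0, 0], "twist": 0, "claw": 1},
  {"delta_pos": [0, 0, 0], "twist": 0, "claw": 1},
])

```text
clock: 20.8
tool_pos: [0.5819, 0.1898, 0.1886]
tcp_rot: [-0.002, -3.14, 0.001]
force: [-3.4, 1.4, 1.6]
grip_width: 0.0857
finger_force: 1.7
```

Request:
send_rows([
  {"delta_pos": [-1, 0, 0], "twist": 0, "claw": 1},
  {"delta_pos": [0, 0, 0], "twist": 0, "claw": 1},
])

```text
clock: 21.0
tool_pos: [0.5823, 0.1897, 0.1885]
tcp_rot: [-0.002, -3.138, 0.002]
force: [-7.3, 1.4, 4.0]
grip_width: 0.0853
finger_force: 3.1
```

Request:
send_rows([
  {"delta_pos": [-1, 0, 0], "twist": 0, "claw": 1},
  {"delta_pos": [0, 0, 0], "twist": 0, "claw": 1},
])

```text
clock: 21.2
tool_pos: [0.5826, 0.1897, 0.1885]
tcp_rot: [-0.002, -3.136, 0.003]
force: [-8.9, 1.4, 5.6]
grip_width: 0.0852
finger_force: 4.5
```

Contact came at the same x as the first push (0.582), so it was seated already. Retreat and check.

Request:
send_rows([
  {"delta_pos": [4, 0, 0], "twist": 0, "claw": 1},
  {"delta_pos": [25, 0, 0], "twist": 0, "claw": 1},
  {"delta_pos": [0, 0, -45], "twist": 0, "claw": 1},
  {"delta_pos": [0, 0, -50], "twist": 0, "claw": 1},
  {"delta_pos": [0, 0, -50], "twist": 0, "claw": 1},
])

```text
clock: 21.7
tool_pos: [0.5556, 0.1898, 0.3353]
tcp_rot: [0.001, 3.141, -0.001]
force: [1.7, 0.8, 0.6]
grip_width: 0.0852
finger_force: 0.0
```

Request:
send_rows([
  {"delta_pos": [10, -45, 0], "twist": 0, "claw": 1},
  {"delta_pos": [10, -45, 0], "twist": 0, "claw": 1},
  {"delta_pos": [10, -45, 0], "twist": 0, "claw": 1},
  {"delta_pos": [10, -45, 0], "twist": 0, "claw": 1},
  {"delta_pos": [10, -45, 0], "twist": 0, "claw": 1},
])

```text
clock: 22.2
tool_pos: [0.5048, -0.0368, 0.3341]
tcp_rot: [0.001, 3.139, -0.0]
force: [1.0, -1.6, 0.0]
grip_width: 0.0857
finger_force: 0.0
```

Request:
send_rows([
  {"delta_pos": [10, -45, 0], "twist": 0, "claw": 1},
  {"delta_pos": [10, -45, 0], "twist": 0, "claw": 1},
  {"delta_pos": [10, -45, 0], "twist": 0, "claw": 1},
  {"delta_pos": [10, -45, 0], "twist": 0, "claw": 1},
  {"delta_pos": [10, -45, 0], "twist": 0, "claw": 1},
])

```text
clock: 22.7
tool_pos: [0.4545, -0.262, 0.3342]
tcp_rot: [0.001, 3.139, -0.002]
force: [1.0, -0.5, 0.3]
grip_width: 0.0857
finger_force: 0.0
```

Request:
send_rows([
  {"delta_pos": [10, -45, 0], "twist": 0, "claw": 1},
  {"delta_pos": [10, -45, 0], "twist": 0, "claw": 1},
  {"delta_pos": [10, -45, 0], "twist": 0, "claw": 1},
  {"delta_pos": [10, -45, 0], "twist": 0, "claw": 1},
  {"delta_pos": [0, 0, 0], "twist": 0, "claw": 1},
])

```text
clock: 23.2
tool_pos: [0.4133, -0.4447, 0.3332]
tcp_rot: [0.011, 3.141, -0.004]
force: [0.6, 0.5, -0.7]
grip_width: 0.0852
finger_force: 0.0
```

Run:
```python
from h import *
q,e=ctrl.snapshot("top"); p,d=ctrl.snapshot("side")
cv2.imwrite("pics/s6.png",np.hstack([cv2.resize(p[130:270,300:420],(380,443),interpolation=2),cv2.resize(q[125:230,190:300],(420,443),interpolation=2)]));st=ctrl.state();print(st["tool_pos"],st["force"])
a=np.load("top0.npz")["p"]; D=cv2.absdiff(a,q).max(2)
for n,(u0,v0,u1,v1) in dict(stapler=(125,225,172,290),mug=(118,318,175,365),green=(200,252,300,350),turq=(384,205,408,235),blue=(384,242,410,270)).items(): print(n,(D[v0:v1,u0:u1]>40).mean().round(3))
```

```text
[ 0.41409792 -0.44116852  0.33318486] [0.1483259  0.24530003 0.17245394]
stapler 0.0
mug 0.0
green 0.0
turq 0.0
blue 0.0
```

View pics/s6.png

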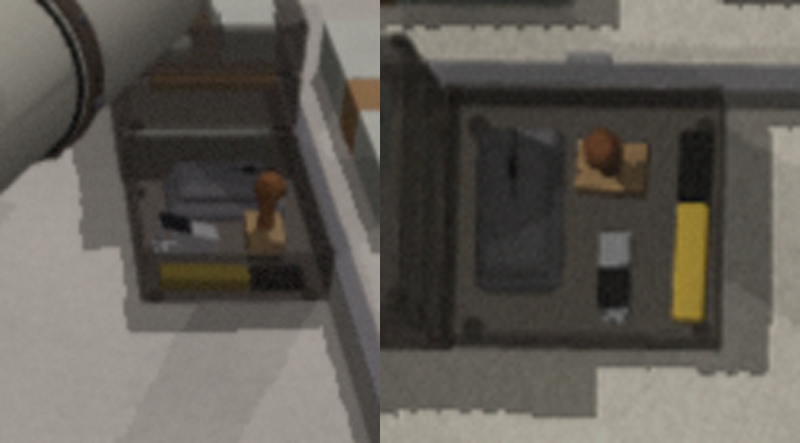

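The tray is square, flush with the rail and the stack, its contents are in place and the stamp is standing. The neighbours I compared (stapler, mug, green tray, both look-alike stamps) have not moved.

```bash
python3 -c "
from cell import ctrl
print(ctrl.close_job())"
```

```text
the job is handed in; nothing more can be done
None
```

The smoky tray now sits square against the rail and the stack with its things still in it and the stamp upright, and the job is handed in at about 23 s of the 64 s allowed.

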